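# Seat a specimen tube in the mixer holder and clamp it

### The arm

A 6-joint arm with a two-finger parallel gripper is mounted at the origin on the work surface. World frame = base frame: x ahead of the robot, y to its left, z up, the work surface at z = 0. Lengths are in mm, angles in degrees, forces in N, time in s.
With the tool pointing down it reaches from about 300 to 850 mm from the base axis. Payload 4.2 kg.
Tool frame: the origin (TCP) lies midway between the tips of the shut fingers; the grasp point (between the pads) lies 19 mm behind it; z points along the fingers, y is the direction in which the jaws open and shut (so a half turn about z gives the same grasp; the last joint's range is limited). The gripper opens to 91 mm and grips with 3 to 60 N. Pads are 32 mm wide; open, the fingers measure 118 mm over their backs; the gripper's body (76 mm by 178 mm) begins 60 mm behind the grasp point.
Start: joints at [-74.141, 18.312, 89.639, -0, 72.044, -1.146], TCP at [168.168, -549.875, 213.976] pointing down, gripper open.
Joint ranges: [-177.97, 177.97], [-48.28, 115.42], [12.27, 149.76], [-77.06, 257.06], [2.81, 150.46], [-146.56, 146.56]. Speed limits (degrees/s): [147.25, 147.25, 180, 180, 180, 180].

### API

Orientations are given as [roll, pitch, yaw] about the fixed x, y, z axes, in that order (R = Rz(yaw) Ry(pitch) Rx(roll)).
In Python, from workcell import env gives the robot as it stands.
- The arm moves only by the shell command python3 -m jog 'ROWS' [FORCE]. ROWS is JSON, a list of rows, each an object of numbers: "dx", "dy", "dz": the shift along the world's x, y, z in m; "wx", "wy", "wz": the turn, a rotation vector about the world's x, y, z in rad; "grip": the gripper's target within -1 to 1 (shut at 1, half-way at 0, fully open at -1). In form: [{"dx": .., "dy": .., "dz": .., "wx": .., "wy": .., "wz": .., "grip": ..}, ...]. A call has 1 to 10 rows; each row shifts and turns the commanded pose from where the row before left it; what a row does not reach is not made up. A row lasts 1/10 s, in which the tool goes at most 50 mm and 8.59 degrees, less where a joint would pass 70% of its speed; a pose out of reach is approached as far as the arm can. A call with a gripper value outside its range is refused whole. The fingers move at their own pace and stop on an object; FORCE is the grip in N (left out, the last holds). Time passes only in rows, so rows that do not move let the fingers close. It gives the time, the measured TCP pose, the force and the opening at its end, in the units of the state.
- env.state(): the state, without advancing time (a new reading comes with each control period).
- env.grab_frame(name): name is "side" or "top"; returns the picture (400x640x3 uint8, red, green, blue); there is no depth.
- env.get_calibration(name): a dict with "fx", "fy", "cx", "cy" (pixels), "R" (3x3) and "t" (3): a world point X has camera coordinates R X + t. Camera axes: x right, y down, z forward; pixel columns grow to the right and rows downward; lengths in mm; the calibration is good to about 2 mm. A picture is of the moment at which its call begins. get_calibration takes no time and is no camera call.
- env.job_done(): hands the job in, once; it reports no verdict.
The state is a dict: "time_s": time; "qpos": joint angles; "qvel": joint speeds; "effort": joint torques, N m; "ee_pos": TCP position; "ee_rot": TCP orientation; "force": force on the tool from outside, world axes, zero at the start; "torque": the same for the moment, N m; "gripper_width": finger opening in mm.
Only numpy, scipy, OpenCV 4.12 (cv2) and the standard library are available. Lean on these libraries where they do the work, as an engineer would, in place of code of your own. Each camera call takes 0.05 s, during which the arm holds its last target. There are 200 camera calls.

### The job

Take the red-capped tube out of the blue rack and put it, cap up, into the well of the mixer holder. With the clamp still open, press the tube straight down past the stiff sliding sleeve until you feel it stand firmly on the foot pad underneath, giving it a steady push of about 15 newtons there for half a second and never more than 25. Then let go of it, gently lower the hinged clamp by its orange bar until it rests on the cap, neither letting it fall nor forcing it, and leave the other things on the bench alone.

Things in the scene. Friction and masses are not known exactly. Their poses are not given: they have to be found in the camera images.
- tube_red: The tube to be seated: clear tube 16 mm in diameter, white label, ribbed red cap 20 mm in diameter and 20 mm tall; 112 mm tall in all, about 30 g. Origin at the centre of its foot, z up along the tube: the cap spans z = 92 to 112 mm. The foot has a 1.5 mm wide bevel. It stands loose in one of the rack's three places, its foot 8 mm above the table, its cap free to grasp from above.
- tube_grey_a: A tube of the same size with a grey cap, standing in the rack; leave it there. Origin at its foot.
- tube_grey_b: Another grey-capped tube, standing in the rack; leave it there. Origin at its foot.
- rack: Fixed blue rack, 220 mm (its x) by 100 mm (y) by 50 mm tall, origin under its centre. Three occupied round holes of 18 mm, 42 mm deep, lie on its x axis at x = -70, 0 and 70 mm; the other holes are only dark marks.
- holder: Fixed tube holder of a bench mixer. Origin on the well's axis at table level, z up; the clamp's hinge is on its +x side. Grey base 220 x 140 x 30 mm tall (x from -95 to 125 mm), on it a blue well block 60 x 60 mm whose top is 85 mm above the table; two hinge posts at x = 95 mm, y = +-54 mm, 170 mm tall.
- well_mouth (a point): Centre of the well's round mouth, on the block's top face, 85 mm above the table. The well is 19 mm in diameter (the tube 16 mm) with a 3 mm chamfer around the mouth.
- clamp: Hinged steel clamp, 200 g: a fork of two arms 8 mm wide, 10 mm thick, 62 mm clear between, with a cross plate and rubber pad that lands on the cap, and an orange bar across its free end. Origin on the hinge axis (its y), 158 mm above the table, 95 mm beyond the well's axis. Arms run along its -x; pad underside at x = -95, z = -8 mm. Its z is vertical when the clamp is level.
- clamp_bar (a point): Middle of the orange grip bar, a round bar 12 mm in diameter and 96 mm long along the holder's y, 155 mm from the hinge axis. The 62 mm between the arms is free for the fingers, and the cross plate begins 47 mm from the bar's axis. Pinched across, it can turn between the fingers.
- clamp_hinge (a point): Middle of the clamp's hinge axis. The clamp starts standing up, 1.6 to 1.85 rad open from level; it closes by swinging the bar over towards the holder's -x and down. Hinge friction (0.06 N m) holds it near upright; below about 1.3 rad it falls if let go. On a tube that is home it rests within about 0.08 rad of level.
- bottle: White bottle 64 mm in diameter, 150 mm tall, at the back; leave alone. Origin under its centre.
- marker: Black marker pen 130 mm long, 14 mm thick, lying between rack and holder; leave alone.
- beaker: Small glass beaker, 60 mm wide, 70 mm tall, standing near the robot; leave alone. Origin under its centre.
- tray: White divided tray 90 x 200 x 45 mm at the back; leave alone. Origin under its centre.
- mouse: Black computer mouse 100 x 60 x 30 mm on the left; leave alone. Origin under its centre.
- sleeve_zone (a point): On the well's axis 60 mm above the table. Hidden in the well, not measured: a lift-out sleeve left with its top at 58 to 62 mm height. The tube's foot lands on it first; it then slides down with the tube under a steady push of about 5 to 7 N (plain friction, it stays where it is left). This is not the bottom.
- pad_zone (a point): On the well's axis 38 mm above the table. Hidden in the well below the sleeve: a rubber foot pad, its top set anywhere from 32 to 44 mm above the table; the setting is not measured. The tube is home when its foot stands on it. Pressed, the pad pushes back about 8 N more for each mm; its travel is 4 mm, then it is hard.
There are look-alikes about, which are no part of the job. What is shaped like the tube_red but green or yellow is not meant.

How it is judged (in metres and radians):
On the way:
1. the red tube is pressed down onto the pad in the well with more than 10.5 N, clamp still open (z of tube_red in the frame of holder below 0.0465 m and horizontal distance between tube_red and well_mouth below 0.004 m and angle between clamp's own z axis and vertical above 1 rad and contact force between tube_red and holder above 10.5 N), for 0.2 s.
At the end, for the whole second after the job is handed in: The red tube stands at rest in the well, within 4 mm of its axis, within 0.08 rad of upright, its foot at most 46.5 mm above the table; the clamp is at rest within 0.12 rad of level and bears on the cap with its weight (more than 0.2 N) (z of tube_red in the frame of holder below 0.0465 m and horizontal distance between tube_red and well_mouth below 0.004 m and angle between tube_red's own z axis and vertical below 0.08 rad and angle between clamp's own z axis and vertical below 0.12 rad and contact force between clamp and tube_red above 0.2 N and linear speed of tube_red below 0.02 m/s and angular speed of clamp below 0.05 rad/s); the robot touches nothing.
It fails at once if with the clamp open, the red tube is pressed against the holder with more than 25 N (contact force between tube_red and holder above 25 N and angle between clamp's own z axis and vertical above 0.6 rad).
It fails at once if the clamp is forced against the red tube (more than 20 N) (contact force between clamp and tube_red above 20 N).
It fails at once if the clamp is let fall (turning faster than 3.5 rad/s) (angular speed of clamp above 3.5 rad/s and angle between clamp's own z axis and vertical below 1.2 rad).
It fails at once if a grey-capped tube is moved more than 25 mm (distance of any of tube_grey_a, tube_grey_b from where it was at the start of the episode above 0.025 m).
It fails at once if a bystander is moved more than 30 mm (distance of any of bottle, marker, beaker, tray, mouse from where it was at the start of the episode above 0.03 m).
It also fails if it takes over 72 s, if anything falls off the work surface, if the arm or the gripper's body presses on something with over 40 N, if the wrist force passes 120 N, or if a joint passes its speed limit or range.

## Working session

There is one attempt and no reset: what is moved stays moved. The work goes in short steps, Python scripts to look and compute and a shell command to move; the robot and the scene stay as the last step left them, time stands still between calls to the robot, and variables do not carry over. Pictures are saved under pics/ and viewed, about 8 in all and at most 12, crops included, and the job is handed in when it is done.

```bash
mkdir -p pics; ls; python3 - <<'E'
from workcell import env
import cv2, numpy as np
print(env.state())
for n in("side","top"):
    im=env.grab_frame(n); cv2.imwrite(f"pics/{n}0.png",im[:,:,::-1])
    c=env.get_calibration(n); print(n,c, -np.array(c["R"]).T@np.array(c["t"]))
E
```

```text
pics
{'time_s': 0.0, 'qpos': array([-7.41413320e+01,  1.83504989e+01,  8.97080573e+01,  5.58544829e-04,
        7.20421888e+01, -1.14644293e+00]), 'qvel': array([ 0.04016763, -0.05033757,  0.00654401, -0.01937238,  0.06705582,
       -0.03099593]), 'effort': array([ 1.43319270e-03, -4.12457013e+01, -2.31971669e+01,  7.28668389e-02,
        4.55861783e-02, -1.53628116e-04]), 'ee_pos': array([ 168.02143491, -549.36784424,  213.12053419]), 'ee_rot': array([-1.79899286e+02, -2.54661538e-03,  1.70049360e+01]), 'force': array([ 0.50171163, -0.24013324,  0.22456976]), 'torque': array([ 0.01917188, -0.06235696,  0.04773853]), 'gripper_width': 91.09793824732068}
side {'fx': 398.3427572199337, 'fy': 398.3427572199337, 'cx': 313.3543312857892, 'cy': 196.52253659166178, 'R': array([[ 0.87616819, -0.48195003,  0.00731251],
       [-0.3222558 , -0.59699674, -0.73467414],
       [ 0.35844177,  0.64134161, -0.67838074]]), 't': array([-471.11328582,  298.4655017 ,  796.21584287])} [ 223.55969728 -559.51648571  762.85740227]
top {'fx': 390.4883264536549, 'fy': 390.4883264536549, 'cx': 323.39890861714315, 'cy': 197.66342554105645, 'R': array([[-0.02851578, -0.99940201, -0.01955672],
       [-0.98879403,  0.03107043, -0.14601709],
       [ 0.14653741,  0.01517377, -0.98908874]]), 't': array([  56.74943273,  577.77640117, 1103.97544937])} [ 411.14641092   22.01226379 1177.40475185]
```

View pics/side0.png

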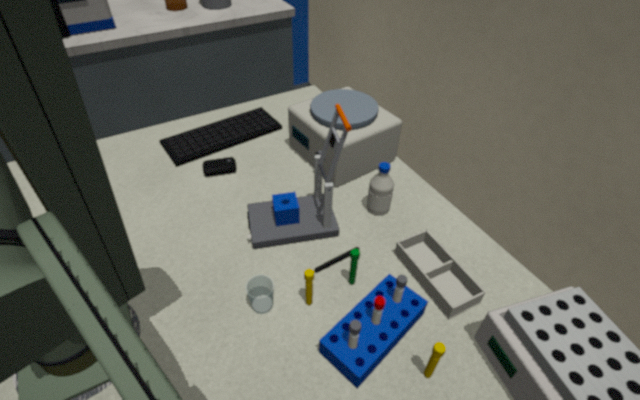

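View pics/top0.png

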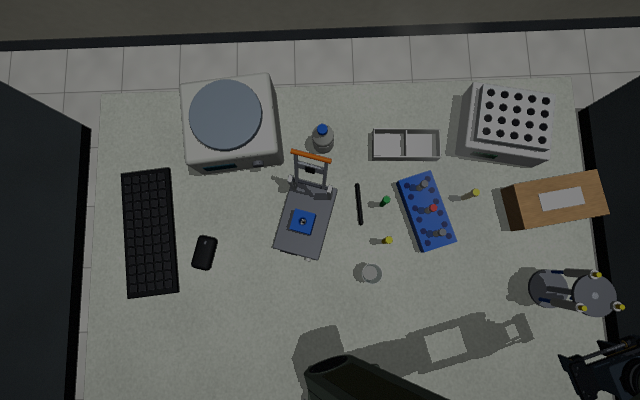

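The side view shows the red cap at (379,302) in the rack's middle place. In the top view it is at about (433,208). Yellow caps (side (309,273) and (438,349)) and a green cap (354,253) stand outside the rack, so they are look-alikes. The red one is the target. The holder's well is at top (303,222), and the orange bar is at top (311,156) and side (343,117). Next I'll look at enlarged crops.

```bash
python3 - <<'E'
import cv2, numpy as np
a=cv2.imread("pics/top0.png");b=cv2.imread("pics/side0.png")
f=lambda im,x,y,w,h,s:cv2.resize(im[y:y+h,x:x+w],None,fx=s,fy=s,interpolation=cv2.INTER_CUBIC)
cv2.imwrite("pics/rack.png",np.hstack([f(a,390,165,75,95,5),f(b,315,265,75*16//15,95,5)]))
cv2.imwrite("pics/hold.png",np.hstack([f(a,265,140,80,125,4),f(b,240,95,115,125,4)]))
E
```

```text
(no output)
```

View pics/rack.png

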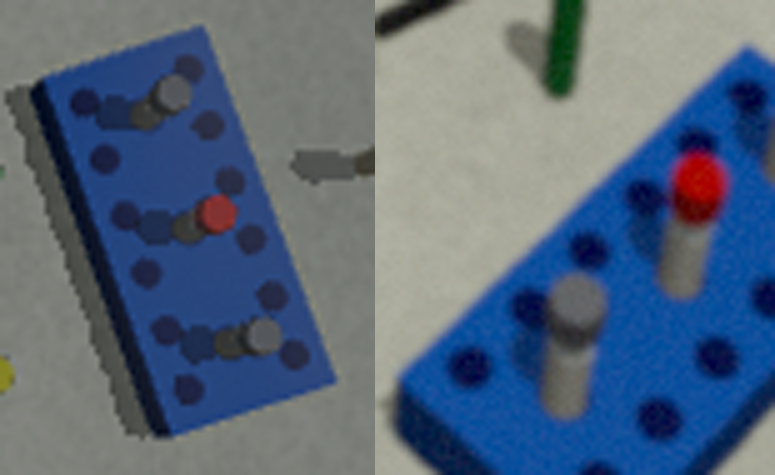

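View pics/hold.png

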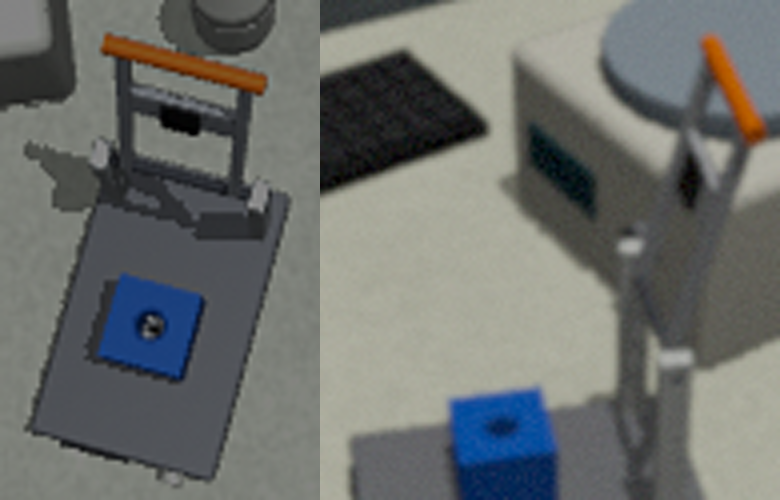

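The crop confirms the red cap in the rack's middle place, at crop (217,213) top and (698,188) side. The well mouth is at crop (152,326) top and (502,426) side. The bar ends are at (106,43)/(264,86) top and (708,42)/(757,132) side.

```bash
cat > h.py <<'E'
from workcell import env
import numpy as np
from scipy.optimize import least_squares
C={n:env.get_calibration(n) for n in("side","top")}
def ray(n,uv):
    c=C[n];R=np.array(c["R"]);o=-R.T@np.array(c["t"])
    d=R.T@np.array([(uv[0]-c["cx"])/c["fx"],(uv[1]-c["cy"])/c["fy"],1]);return o,d
def atz(n,uv,z):
    o,d=ray(n,uv);return o+d*(z-o[2])/d[2]
def tri(a,b):
    A=0;B=0;P=[]
    for n,uv in(("top",a),("side",b)):
        o,d=ray(n,uv);d=d/np.linalg.norm(d);M=np.eye(3)-np.outer(d,d);A=A+M;B=B+M@o;P.append((M,o))
    X=np.linalg.solve(A,B);return X,[round(float(np.linalg.norm(M@(X-o))),1) for M,o in P]
def proj(n,X):
    c=C[n];p=np.array(c["R"])@X+np.array(c["t"]);return p[:2]/p[2]*[c["fx"],c["fy"]]+[c["cx"],c["cy"]]
E
python3 - <<'E'
from h import *
np.set_printoptions(precision=1,suppress=True)
rt=lambda x,y:((x+.5)/5+390-.5,(y+.5)/5+165-.5)
rs=lambda x,y:((x-375+.5)/5+315-.5,(y+.5)/5+265-.5)
ht=lambda x,y:((x+.5)/4+265-.5,(y+.5)/4+140-.5)
hs=lambda x,y:((x-320+.5)/4+240-.5,(y+.5)/4+95-.5)
print("cap",atz("top",rt(217,213),118),atz("side",rs(698,188),110),tri(rt(217,213),rs(698,175)))
cr=[atz("top",rt(*p),50) for p in((40,82),(205,27),(335,380),(165,437))]
print("rack",np.mean(cr,0),cr, [np.linalg.norm(cr[i]-cr[(i+1)%4]) for i in range(4)])
for i,j in((0,3),(1,2)): d=cr[j]-cr[i];print(np.degrees(np.arctan2(d[1],d[0])))
print("grey",atz("top",rt(173,94),118),atz("top",rt(263,336),118))
print("well",atz("top",ht(152,326),85),atz("side",hs(502,426),85),tri(ht(152,326),hs(502,426)))
b=[atz("top",ht(*p),85) for p in((121,275),(203,297),(185,380),(100,355))]
print("block",np.mean(b,0),b)
e=[tri(ht(106,43),hs(708,42)),tri(ht(264,86),hs(757,132))];print("bar",e)
d=e[0][0]-e[1][0];print(np.linalg.norm(d),np.degrees(np.arctan2(d[1],d[0])))
bs=[atz("top",ht(*p),30) for p in((90,195),(288,197),(212,480),(30,430))];print("base",bs)
for i,j in((3,0),(2,1)): d=bs[j]-bs[i];print(np.degrees(np.arctan2(d[1],d[0])))
print("tall", atz("top",(387,200),100),atz("top",(387,240),100))
E
```

```text
cap [ 532.6 -258.8  118. ] [ 536.3 -257.6  110. ] (array([ 533. , -258.2,  121.9]), [0.9, 0.9])
rack [ 531.6 -258.1   50. ] [array([ 620.6, -179.2,   50. ]), array([ 650.3, -277.4,   50. ]), array([ 442.4, -337.1,   50. ]), array([ 413. , -238.5,   50. ])] [np.float64(102.64490196283404), np.float64(216.25948897159108), np.float64(102.91869865455396), np.float64(215.89909835916953)]
-164.05220592695267
-163.9784043224862
grey [ 599.  -239.4  118. ] [ 465.2 -278.8  118. ]
well [508.3  99.   85. ] [512.1  99.8  85. ] (array([509.7,  98.2,  87.1]), [1.6, 1.6])
block [507.9  98.8  85. ] [array([545. , 120.1,  85. ]), array([527.6,  62.6,  85. ]), array([469.8,  76.7,  85. ]), array([489.1, 135.8,  85. ])]
bar [(array([651.7, 105.7, 311.2]), [0.6, 0.6]), (array([624.7,  15.6, 311.8]), [2.1, 2.1])]
94.11878911555195 73.31668103722498
base [array([612.6, 147.1,  30. ]), array([606.4,  -0.5,  30. ]), array([399.9,  61.6,  30. ]), array([439.7, 193.6,  30. ])]
-15.065346277767995
-16.73588211614936
tall [ 558.7 -137.9  100. ] [ 448.2 -132.1  100. ]
```

Estimates agree with the given sizes:
- **Tube:** at about (532.5, -258.5), in the rack's middle place; rack yaw about 16°.
- **Well:** at about (509, 99); holder yaw about -16°.
- **Bar:** about (638, 61, 311), which is about 1.82 rad open.

The tool's yaw of 17° already puts the jaws across the rack. I'll move above the tube.

```bash
python3 -m jog '[{"dx":0.02,"dy":0.016,"grip":-1},{"dx":0.036,"dy":0.029,"grip":-1},{"dx":0.038,"dy":0.03,"grip":-1},{"dx":0.038,"dy":0.03,"grip":-1},{"dx":0.038,"dy":0.03,"grip":-1},{"dx":0.038,"dy":0.03,"grip":-1},{"dx":0.038,"dy":0.03,"grip":-1},{"dx":0.038,"dy":0.03,"grip":-1},{"dx":0.038,"dy":0.03,"grip":-1},{"dx":0.0425,"dy":0.0365,"grip":-1}]'
python3 -m jog '[{"dz":-0.02},{"dz":-0.03},{"dz":-0.02},{}]'
python3 - <<'E'
from h import *
import cv2
print(env.state()["ee_pos"],env.state()["ee_rot"])
a=env.grab_frame("top");b=env.grab_frame("side")
f=lambda im,x,y,w,h,s:cv2.resize(im[y:y+h,x:x+w],None,fx=s,fy=s,interpolation=cv2.INTER_CUBIC)
cv2.imwrite("pics/g1.png",np.hstack([f(a,390,165,80,100,5),f(b,320,240,80,100,5)])[:,:,::-1])
E
```

```text
[ 168.0335892  -549.45401968  213.23330827] [-1.79913394e+02 -1.40970159e-03  1.70051301e+01]invalid input
invalid input
```

View pics/g1.png

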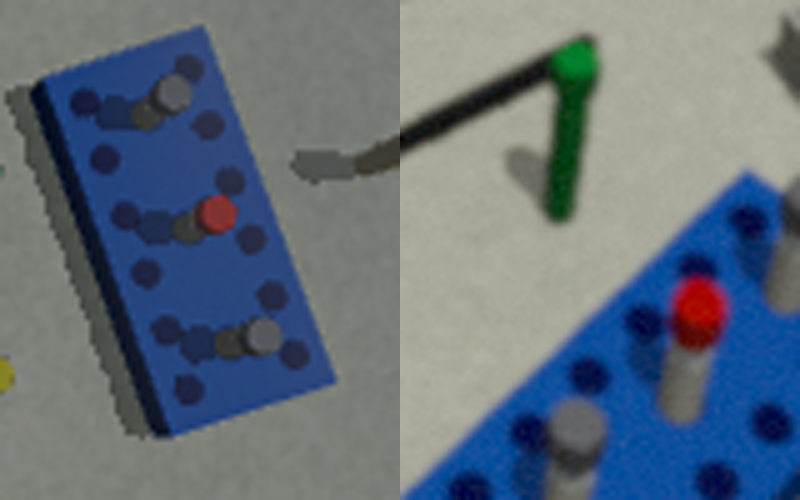

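The picture shows the scene unchanged, because the moves were refused. The rows probably need every key.

```bash
python3 -m jog '[{"dx":0.02,"dy":0.016,"dz":0,"wx":0,"wy":0,"wz":0,"grip":-1},{"dx":0.036,"dy":0.029,"dz":0,"wx":0,"wy":0,"wz":0,"grip":-1},{"dx":0.038,"dy":0.03,"dz":0,"wx":0,"wy":0,"wz":0,"grip":-1},{"dx":0.038,"dy":0.03,"dz":0,"wx":0,"wy":0,"wz":0,"grip":-1},{"dx":0.038,"dy":0.03,"dz":0,"wx":0,"wy":0,"wz":0,"grip":-1},{"dx":0.038,"dy":0.03,"dz":0,"wx":0,"wy":0,"wz":0,"grip":-1},{"dx":0.038,"dy":0.03,"dz":0,"wx":0,"wy":0,"wz":0,"grip":-1},{"dx":0.038,"dy":0.03,"dz":0,"wx":0,"wy":0,"wz":0,"grip":-1},{"dx":0.038,"dy":0.03,"dz":0,"wx":0,"wy":0,"wz":0,"grip":-1},{"dx":0.0425,"dy":0.0365,"dz":0,"wx":0,"wy":0,"wz":0,"grip":-1}]' 20; python3 -m jog --help | head -20
```

```text
time_s: 1.2
ee_pos: [529.4, -261.0, 213.9]
ee_rot: [180.0, 0.0, 17.0]
force: [-0.0, -0.1, -0.6]
gripper_width: 91.3invalid input: not JSON, or not a number
```

```bash
python3 -m jog '[{"dx":0,"dy":0,"dz":-0.03,"wx":0,"wy":0,"wz":-0.017,"grip":-1},{"dx":0,"dy":0,"dz":-0.03,"wx":0,"wy":0,"wz":0,"grip":-1},{"dx":0,"dy":0,"dz":0,"wx":0,"wy":0,"wz":0,"grip":-1},{"dx":0,"dy":0,"dz":0,"wx":0,"wy":0,"wz":0,"grip":-1}]'
python3 - <<'E'
from h import *
import cv2
a=env.grab_frame("top");b=env.grab_frame("side")
f=lambda im,x,y,w,h,s:cv2.resize(im[y:y+h,x:x+w],None,fx=s,fy=s,interpolation=cv2.INTER_CUBIC)
cv2.imwrite("pics/g2.png",np.hstack([f(a,390,165,80,100,5),f(b,340,255,80,100,5)])[:,:,::-1])
E
```

```text
time_s: 1.6
ee_pos: [528.1, -262.4, 154.1]
ee_rot: [-180.0, 0.0, 16.0]
force: [0.3, -0.1, 0.1]
gripper_width: 91.1
```

View pics/g2.png

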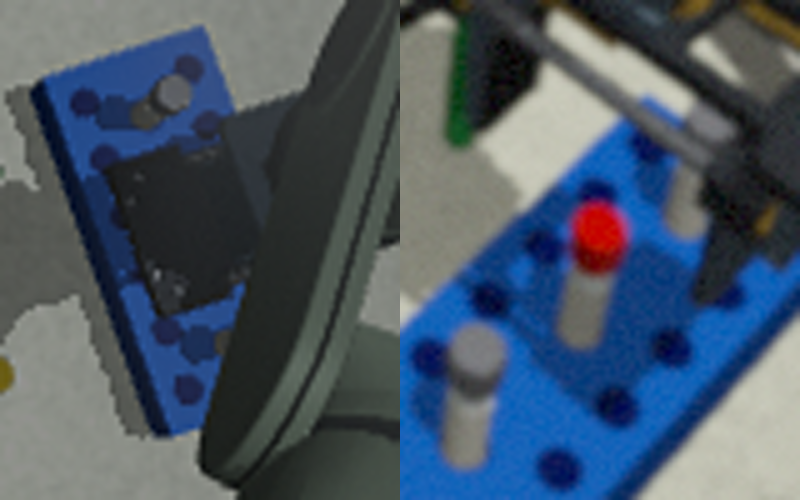

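The cap stands between the open fingers, at crop (598,238) side. The tool is about 4 mm short in x and y, so I'll correct that, descend and grip.

```bash
python3 -m jog '[{"dx":0.0044,"dy":0.0039,"dz":-0.015,"wx":0,"wy":0,"wz":0,"grip":-1},{"dx":0,"dy":0,"dz":-0.025,"wx":0,"wy":0,"wz":0,"grip":-1},{"dx":0,"dy":0,"dz":-0.024,"wx":0,"wy":0,"wz":0,"grip":-1},{"dx":0,"dy":0,"dz":0,"wx":0,"wy":0,"wz":0,"grip":-1},{"dx":0,"dy":0,"dz":0,"wx":0,"wy":0,"wz":0,"grip":1},{"dx":0,"dy":0,"dz":0,"wx":0,"wy":0,"wz":0,"grip":1},{"dx":0,"dy":0,"dz":0,"wx":0,"wy":0,"wz":0,"grip":1},{"dx":0,"dy":0,"dz":0,"wx":0,"wy":0,"wz":0,"grip":1},{"dx":0,"dy":0,"dz":0,"wx":0,"wy":0,"wz":0,"grip":1},{"dx":0,"dy":0,"dz":0,"wx":0,"wy":0,"wz":0,"grip":1}]' 40
```

```text
time_s: 2.7
ee_pos: [532.6, -258.4, 90.2]
ee_rot: [180.0, -0.0, 16.0]
force: [0.2, -0.6, 1.0]
gripper_width: 46.0
```

```bash
python3 -m jog '[{"dx":0,"dy":0,"dz":0,"wx":0,"wy":0,"wz":0,"grip":1},{"dx":0,"dy":0,"dz":0,"wx":0,"wy":0,"wz":0,"grip":1}]'
```

```text
time_s: 2.9
ee_pos: [532.5, -258.4, 89.9]
ee_rot: [180.0, 0.0, 16.0]
force: [-1.1, -0.5, 0.7]
gripper_width: 30.0
```

```bash
python3 -m jog '[{"dx":0,"dy":0,"dz":0,"wx":0,"wy":0,"wz":0,"grip":1},{"dx":0,"dy":0,"dz":0,"wx":0,"wy":0,"wz":0,"grip":1},{"dx":0,"dy":0,"dz":0,"wx":0,"wy":0,"wz":0,"grip":1},{"dx":0,"dy":0,"dz":0.005,"wx":0,"wy":0,"wz":0,"grip":1},{"dx":0,"dy":0,"dz":0.015,"wx":0,"wy":0,"wz":0,"grip":1},{"dx":0,"dy":0,"dz":0.03,"wx":0,"wy":0,"wz":0,"grip":1},{"dx":0,"dy":0,"dz":0.03,"wx":0,"wy":0,"wz":0,"grip":1},{"dx":0,"dy":0,"dz":0.03,"wx":0,"wy":0,"wz":0,"grip":1},{"dx":0,"dy":0,"dz":0.03,"wx":0,"wy":0,"wz":0,"grip":1},{"dx":0,"dy":0,"dz":0.02,"wx":0,"wy":0,"wz":0,"grip":1}]'
```

```text
time_s: 3.9
ee_pos: [533.0, -258.7, 252.9]
ee_rot: [179.9, -0.1, 16.0]
force: [-0.1, -0.5, 0.1]
gripper_width: 19.0
```

```bash
python3 -m jog '[{"dx":-0.0024,"dy":0.018,"dz":0,"wx":0,"wy":0,"wz":-0.0558,"grip":1},{"dx":-0.0024,"dy":0.03,"dz":0,"wx":0,"wy":0,"wz":-0.0558,"grip":1},{"dx":-0.0024,"dy":0.04,"dz":0,"wx":0,"wy":0,"wz":-0.0558,"grip":1},{"dx":-0.0024,"dy":0.045,"dz":0,"wx":0,"wy":0,"wz":-0.0558,"grip":1},{"dx":-0.0024,"dy":0.045,"dz":0,"wx":0,"wy":0,"wz":-0.0558,"grip":1},{"dx":-0.0024,"dy":0.045,"dz":0,"wx":0,"wy":0,"wz":-0.0558,"grip":1},{"dx":-0.0024,"dy":0.045,"dz":0,"wx":0,"wy":0,"wz":-0.0558,"grip":1},{"dx":-0.0024,"dy":0.04,"dz":0,"wx":0,"wy":0,"wz":-0.0558,"grip":1},{"dx":-0.0024,"dy":0.03,"dz":0,"wx":0,"wy":0,"wz":-0.0558,"grip":1},{"dx":-0.0024,"dy":0.0195,"dz":0,"wx":0,"wy":0,"wz":-0.0558,"grip":1}]'
python3 -m jog '[{"dx":0,"dy":0,"dz":0,"wx":0,"wy":0,"wz":0,"grip":1},{"dx":0,"dy":0,"dz":-0.03,"wx":0,"wy":0,"wz":0,"grip":1},{"dx":0,"dy":0,"dz":-0.03,"wx":0,"wy":0,"wz":0,"grip":1},{"dx":0,"dy":0,"dz":-0.012,"wx":0,"wy":0,"wz":0,"grip":1},{"dx":0,"dy":0,"dz":0,"wx":0,"wy":0,"wz":0,"grip":1},{"dx":0,"dy":0,"dz":0,"wx":0,"wy":0,"wz":0,"grip":1}]'
python3 - <<'E'
from h import *
import cv2
a=env.grab_frame("top");b=env.grab_frame("side")
f=lambda im,x,y,w,h,s:cv2.resize(im[y:y+h,x:x+w],None,fx=s,fy=s,interpolation=cv2.INTER_CUBIC)
cv2.imwrite("pics/w1.png",np.hstack([f(a,265,180,65,100,5),f(b,240,140,90,100,5)])[:,:,::-1])
E
```

```text
time_s: 4.9
ee_pos: [508.1, 101.3, 250.4]
ee_rot: [-180.0, -0.0, -16.0]
force: [-0.7, 0.8, -0.1]
gripper_width: 19.0
time_s: 5.5
ee_pos: [509.4, 98.7, 179.0]
ee_rot: [-180.0, -0.1, -16.0]
force: [-0.4, 0.5, 0.3]
gripper_width: 19.2
```

View pics/w1.png

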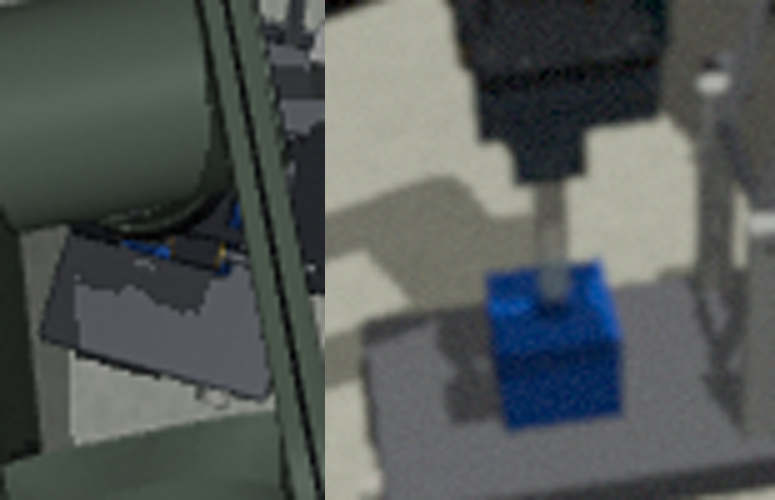

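The side crop shows the tube hanging over the block, with its foot at about (551,302) and the column aligned with the hole at x≈553. I'll check that against the projection of the expected positions.

```bash
python3 - <<'E'
from h import *
p=np.array(env.state()["ee_pos"])
for nm,X in(("foot",[p[0],p[1],p[2]-82]),("hole",[509,99,85])):
    u=proj("side",np.array(X));print(nm,u,((u-[240,140]+.5)*5+[325,0]))
E
python3 -m jog '[{"dx":0,"dy":0,"dz":-0.006,"wx":0,"wy":0,"wz":0,"grip":1},{"dx":0,"dy":0,"dz":-0.004,"wx":0,"wy":0,"wz":0,"grip":1},{"dx":0,"dy":0,"dz":-0.003,"wx":0,"wy":0,"wz":0,"grip":1},{"dx":0,"dy":0,"dz":-0.003,"wx":0,"wy":0,"wz":0,"grip":1},{"dx":0,"dy":0,"dz":0,"wx":0,"wy":0,"wz":0,"grip":1}]'
```

```text
foot [284.15079628 197.93589   ] [548.2539814  292.17945001]
hole [284.12674824 201.73696646] [548.13374119 311.18483232]
time_s: 6.1
ee_pos: [508.6, 99.7, 161.6]
ee_rot: [-179.9, 0.0, -16.0]
force: [0.9, 2.6, -1.4]
gripper_width: 19.1
```

```bash
python3 -m jog '[{"dx":0,"dy":0.001,"dz":0,"wx":0,"wy":0,"wz":0,"grip":1},{"dx":0,"dy":0,"dz":0,"wx":0,"wy":0,"wz":0,"grip":1}]'
python3 -m jog '[{"dx":0,"dy":0,"dz":-0.003,"wx":0,"wy":0,"wz":0,"grip":1},{"dx":0,"dy":0,"dz":-0.003,"wx":0,"wy":0,"wz":0,"grip":1},{"dx":0,"dy":0,"dz":0,"wx":0,"wy":0,"wz":0,"grip":1}]'
```

```text
time_s: 6.3
ee_pos: [508.5, 100.3, 161.8]
ee_rot: [180.0, 0.0, -15.9]
force: [0.3, 1.4, -2.5]
gripper_width: 19.4
time_s: 6.6
ee_pos: [508.5, 100.3, 155.7]
ee_rot: [-180.0, 0.0, -15.9]
force: [0.7, 1.7, -0.6]
gripper_width: 19.1
```

```bash
python3 -m jog '[{"dx":0,"dy":0.0008,"dz":-0.003,"wx":0,"wy":0,"wz":0,"grip":1},{"dx":0,"dy":0,"dz":-0.003,"wx":0,"wy":0,"wz":0,"grip":1},{"dx":0,"dy":0,"dz":0,"wx":0,"wy":0,"wz":0,"grip":1}]'
python3 -m jog '[{"dx":0,"dy":0,"dz":-0.002,"wx":0,"wy":0,"wz":0,"grip":1},{"dx":0,"dy":0,"dz":-0.002,"wx":0,"wy":0,"wz":0,"grip":1},{"dx":0,"dy":0,"dz":0,"wx":0,"wy":0,"wz":0,"grip":1}]'
python3 -m jog '[{"dx":0,"dy":0,"dz":-0.002,"wx":0,"wy":0,"wz":0,"grip":1},{"dx":0,"dy":0,"dz":-0.002,"wx":0,"wy":0,"wz":0,"grip":1},{"dx":0,"dy":0,"dz":0,"wx":0,"wy":0,"wz":0,"grip":1}]'
```

```text
time_s: 6.9
ee_pos: [508.2, 100.8, 149.4]
ee_rot: [180.0, 0.0, -15.9]
force: [1.9, 0.6, -2.0]
gripper_width: 19.2
time_s: 7.2
ee_pos: [508.3, 100.8, 145.6]
ee_rot: [180.0, 0.0, -15.9]
force: [0.2, 1.2, -1.6]
gripper_width: 19.1
time_s: 7.5
ee_pos: [508.4, 100.9, 141.6]
ee_rot: [180.0, 0.0, -15.9]
force: [0.3, 1.2, -1.1]
gripper_width: 19.1
```

```bash
for i in 1; do python3 -m jog '[{"dx":0,"dy":0.0005,"dz":-0.002,"wx":0,"wy":0,"wz":0,"grip":1},{"dx":0,"dy":0,"dz":-0.001,"wx":0,"wy":0,"wz":0,"grip":1},{"dx":0,"dy":0,"dz":0,"wx":0,"wy":0,"wz":0,"grip":1}]'
python3 -m jog '[{"dx":0,"dy":0,"dz":-0.001,"wx":0,"wy":0,"wz":0,"grip":1},{"dx":0,"dy":0,"dz":-0.001,"wx":0,"wy":0,"wz":0,"grip":1}]'
python3 -m jog '[{"dx":0,"dy":0,"dz":-0.001,"wx":0,"wy":0,"wz":0,"grip":1},{"dx":0,"dy":0,"dz":-0.001,"wx":0,"wy":0,"wz":0,"grip":1}]'
python3 -m jog '[{"dx":0,"dy":0,"dz":-0.001,"wx":0,"wy":0,"wz":0,"grip":1},{"dx":0,"dy":0,"dz":-0.001,"wx":0,"wy":0,"wz":0,"grip":1}]'; done
```

```text
time_s: 7.8
ee_pos: [508.6, 101.2, 139.3]
ee_rot: [180.0, -0.0, -15.9]
force: [0.1, 0.3, 3.0]
gripper_width: 18.8
time_s: 8.0
ee_pos: [508.7, 101.3, 137.3]
ee_rot: [180.0, -0.0, -15.9]
force: [-0.8, -0.4, 4.9]
gripper_width: 19.3
time_s: 8.2
ee_pos: [508.6, 101.3, 135.0]
ee_rot: [180.0, -0.0, -15.9]
force: [0.2, -0.6, 4.1]
gripper_width: 19.0
time_s: 8.4
ee_pos: [508.6, 101.4, 132.9]
ee_rot: [180.0, -0.0, -15.9]
force: [-0.9, 0.1, 4.9]
gripper_width: 19.2
```

```bash
python3 -m jog '[{"dx":0,"dy":0,"dz":-0.001,"wx":0,"wy":0,"wz":0,"grip":1},{"dx":0,"dy":0,"dz":-0.001,"wx":0,"wy":0,"wz":0,"grip":1},{"dx":0,"dy":0,"dz":-0.001,"wx":0,"wy":0,"wz":0,"grip":1},{"dx":0,"dy":0,"dz":-0.001,"wx":0,"wy":0,"wz":0,"grip":1},{"dx":0,"dy":0,"dz":-0.001,"wx":0,"wy":0,"wz":0,"grip":1}]'
python3 -m jog '[{"dx":0,"dy":0,"dz":-0.001,"wx":0,"wy":0,"wz":0,"grip":1}]'
python3 -m jog '[{"dx":0,"dy":0,"dz":-0.001,"wx":0,"wy":0,"wz":0,"grip":1}]'
```

```text
time_s: 8.9
ee_pos: [508.5, 101.4, 127.9]
ee_rot: [180.0, 0.0, -15.9]
force: [-0.4, -1.3, 4.3]
gripper_width: 19.0
time_s: 9.0
ee_pos: [508.5, 101.4, 126.9]
ee_rot: [180.0, -0.0, -15.9]
force: [-0.4, -0.3, 4.4]
gripper_width: 19.1
time_s: 9.1
ee_pos: [508.5, 101.4, 125.9]
ee_rot: [180.0, -0.0, -15.9]
force: [0.2, -0.6, 3.9]
gripper_width: 19.2
```

```bash
python3 -m jog '[{"dx":0,"dy":0,"dz":-0.001,"wx":0,"wy":0,"wz":0,"grip":1}]'
python3 -m jog '[{"dx":0,"dy":0,"dz":-0.001,"wx":0,"wy":0,"wz":0,"grip":1}]'
python3 -m jog '[{"dx":0,"dy":0,"dz":-0.001,"wx":0,"wy":0,"wz":0,"grip":1}]'
```

```text
time_s: 9.2
ee_pos: [508.5, 101.4, 124.9]
ee_rot: [180.0, -0.0, -15.9]
force: [0.1, -0.6, 4.6]
gripper_width: 18.7
time_s: 9.3
ee_pos: [508.5, 101.4, 123.9]
ee_rot: [180.0, -0.0, -15.9]
force: [-0.4, -0.1, 4.2]
gripper_width: 18.9
time_s: 9.4
ee_pos: [508.5, 101.4, 122.9]
ee_rot: [180.0, 0.0, -15.9]
force: [-0.3, -0.2, 4.5]
gripper_width: 18.7
```

```bash
python3 -m jog '[{"dx":0,"dy":0,"dz":-0.0007,"wx":0,"wy":0,"wz":0,"grip":1}]'
python3 -m jog '[{"dx":0,"dy":0,"dz":-0.0007,"wx":0,"wy":0,"wz":0,"grip":1}]'
```

```text
time_s: 9.5
ee_pos: [508.5, 101.4, 122.2]
ee_rot: [180.0, 0.0, -15.9]
force: [0.2, -1.2, 4.8]
gripper_width: 19.1
time_s: 9.6
ee_pos: [508.5, 101.4, 121.5]
ee_rot: [180.0, 0.0, -15.9]
force: [-0.3, 0.4, 4.8]
gripper_width: 18.7
```

```bash
python3 -m jog '[{"dx":0,"dy":0,"dz":-0.001,"wx":0,"wy":0,"wz":0,"grip":1}]'
python3 -m jog '[{"dx":0,"dy":0,"dz":-0.001,"wx":0,"wy":0,"wz":0,"grip":1}]'
```

```text
time_s: 9.7
ee_pos: [508.5, 101.4, 120.6]
ee_rot: [180.0, -0.0, -15.9]
force: [0.3, -0.2, 5.4]
gripper_width: 19.0
time_s: 9.8
ee_pos: [508.5, 101.4, 119.5]
ee_rot: [180.0, -0.0, -15.9]
force: [-0.2, 0.9, 4.5]
gripper_width: 19.1
```

```bash
python3 -m jog '[{"dx":0,"dy":0,"dz":-0.0007,"wx":0,"wy":0,"wz":0,"grip":1}]'
python3 -m jog '[{"dx":0,"dy":0,"dz":-0.0007,"wx":0,"wy":0,"wz":0,"grip":1}]'
```

```text
time_s: 9.9
ee_pos: [508.5, 101.4, 118.8]
ee_rot: [180.0, 0.0, -15.9]
force: [-0.6, -0.3, 4.8]
gripper_width: 19.0
time_s: 10.0
ee_pos: [508.5, 101.4, 118.1]
ee_rot: [180.0, -0.0, -15.9]
force: [-0.0, -0.3, 4.2]
gripper_width: 19.0
```

```bash
python3 -m jog '[{"dx":0,"dy":0,"dz":-0.001,"wx":0,"wy":0,"wz":0,"grip":1}]'
python3 -m jog '[{"dx":0,"dy":0,"dz":-0.0007,"wx":0,"wy":0,"wz":0,"grip":1}]'
```

```text
time_s: 10.1
ee_pos: [508.5, 101.4, 117.2]
ee_rot: [180.0, -0.0, -15.9]
force: [-0.1, -0.4, 5.1]
gripper_width: 18.8
time_s: 10.2
ee_pos: [508.5, 101.4, 116.4]
ee_rot: [180.0, 0.0, -15.9]
force: [0.8, -1.2, 5.1]
gripper_width: 19.1
```

```bash
python3 -m jog '[{"dx":0,"dy":0,"dz":-0.0007,"wx":0,"wy":0,"wz":0,"grip":1}]'
python3 -m jog '[{"dx":0,"dy":0,"dz":-0.0007,"wx":0,"wy":0,"wz":0,"grip":1}]'
```

```text
time_s: 10.3
ee_pos: [508.7, 101.4, 116.0]
ee_rot: [-180.0, -0.0, -15.9]
force: [-0.8, -1.1, 8.5]
gripper_width: 18.6
time_s: 10.4
ee_pos: [508.9, 101.4, 115.7]
ee_rot: [-180.0, -0.1, -15.9]
force: [-0.1, -1.3, 10.2]
gripper_width: 19.4
```

The pad is felt at TCP z≈116.2, where the force rises above the sleeve's steady 5 N. The foot is then at about 34 mm, inside the 32–44 mm range. I'll press on a little.

```bash
python3 -m jog '[{"dx":0,"dy":0,"dz":-0.0007,"wx":0,"wy":0,"wz":0,"grip":1}]'
python3 -m jog '[{"dx":0,"dy":0,"dz":-0.0006,"wx":0,"wy":0,"wz":0,"grip":1}]'
```

```text
time_s: 10.5
ee_pos: [509.2, 101.4, 115.3]
ee_rot: [-180.0, -0.1, -15.9]
force: [-1.2, -1.1, 12.5]
gripper_width: 18.8
time_s: 10.6
ee_pos: [509.4, 101.4, 115.1]
ee_rot: [-180.0, -0.1, -15.9]
force: [-0.9, -1.4, 13.8]
gripper_width: 19.0
```

```bash
python3 -m jog '[{"dx":0,"dy":0,"dz":-0.0008,"wx":0,"wy":0,"wz":0,"grip":1}]'
python3 -m jog '[{"dx":-0.0005,"dy":0,"dz":-0.0006,"wx":0,"wy":0,"wz":0,"grip":1}]'
python3 -m jog '[{"dx":0,"dy":0,"dz":0,"wx":0,"wy":0,"wz":0,"grip":1}]'
```

```text
time_s: 10.7
ee_pos: [509.6, 101.4, 114.8]
ee_rot: [-179.9, -0.2, -15.9]
force: [-1.8, -2.3, 16.6]
gripper_width: 18.8
time_s: 10.8
ee_pos: [509.5, 101.4, 114.5]
ee_rot: [-179.9, -0.2, -15.9]
force: [-1.2, -1.4, 17.9]
gripper_width: 18.9
time_s: 10.9
ee_pos: [509.4, 101.4, 114.6]
ee_rot: [-179.9, -0.2, -15.9]
force: [-0.8, -0.6, 15.8]
gripper_width: 19.0
```

```bash
python3 -m jog '[{"dx":0,"dy":0,"dz":-0.0007,"wx":0,"wy":0,"wz":0,"grip":1}]'
python3 -m jog '[{"dx":0,"dy":0,"dz":0,"wx":0,"wy":0,"wz":0,"grip":1},{"dx":0,"dy":0,"dz":0,"wx":0,"wy":0,"wz":0,"grip":1},{"dx":0,"dy":0,"dz":0,"wx":0,"wy":0,"wz":0,"grip":1}]'
python3 -m jog '[{"dx":0,"dy":0,"dz":0,"wx":0,"wy":0,"wz":0,"grip":1},{"dx":0,"dy":0,"dz":0,"wx":0,"wy":0,"wz":0,"grip":1},{"dx":0,"dy":0,"dz":0,"wx":0,"wy":0,"wz":0,"grip":1}]'
```

```text
time_s: 11.0
ee_pos: [509.7, 101.5, 114.3]
ee_rot: [-179.9, -0.3, -15.9]
force: [-1.7, -1.5, 19.8]
gripper_width: 18.9
time_s: 11.3
ee_pos: [509.7, 101.5, 114.2]
ee_rot: [-179.9, -0.3, -15.9]
force: [-1.7, -1.6, 17.8]
gripper_width: 19.4
time_s: 11.6
ee_pos: [509.7, 101.5, 114.3]
ee_rot: [-179.9, -0.3, -15.9]
force: [-1.6, -2.2, 17.7]
gripper_width: 18.9
```

Held about 18 N total (roughly 12.5 N on the pad above the sleeve's share) for 0.6 s. Next I'll ease off before opening.

```bash
python3 -m jog '[{"dx":0,"dy":0,"dz":0.001,"wx":0,"wy":0,"wz":0,"grip":1},{"dx":0,"dy":0,"dz":0.001,"wx":0,"wy":0,"wz":0,"grip":1},{"dx":0.0005,"dy":0,"dz":0.001,"wx":0,"wy":0,"wz":0,"grip":1},{"dx":0,"dy":0,"dz":0,"wx":0,"wy":0,"wz":0,"grip":1}]'
python3 -m jog '[{"dx":0,"dy":0,"dz":0.001,"wx":0,"wy":0,"wz":0,"grip":1},{"dx":0,"dy":0,"dz":0,"wx":0,"wy":0,"wz":0,"grip":1}]'
```

```text
time_s: 12.0
ee_pos: [508.9, 101.5, 115.3]
ee_rot: [-180.0, -0.1, -15.9]
force: [0.1, -1.0, 6.9]
gripper_width: 18.9
time_s: 12.2
ee_pos: [508.5, 101.4, 115.7]
ee_rot: [-180.0, -0.0, -15.9]
force: [-1.2, -0.0, 5.1]
gripper_width: 19.0
```

```bash
python3 -m jog '[{"dx":0,"dy":0,"dz":0.0008,"wx":0,"wy":0,"wz":0,"grip":1},{"dx":0,"dy":0,"dz":0,"wx":0,"wy":0,"wz":0,"grip":1}]'
python3 -m jog '[{"dx":0,"dy":0,"dz":0,"wx":0,"wy":0,"wz":0,"grip":0.3},{"dx":0,"dy":0,"dz":0,"wx":0,"wy":0,"wz":0,"grip":0},{"dx":0,"dy":0,"dz":0,"wx":0,"wy":0,"wz":0,"grip":-0.2},{"dx":0,"dy":0,"dz":0,"wx":0,"wy":0,"wz":0,"grip":-0.2},{"dx":0,"dy":0,"dz":0,"wx":0,"wy":0,"wz":0,"grip":-0.2}]'
```

```text
time_s: 12.4
ee_pos: [508.3, 101.4, 116.1]
ee_rot: [180.0, 0.0, -15.9]
force: [0.4, 0.0, 2.1]
gripper_width: 19.1
time_s: 12.9
ee_pos: [508.4, 101.4, 116.3]
ee_rot: [180.0, 0.0, -15.9]
force: [-0.0, 0.3, -0.6]
gripper_width: 53.9
```

```bash
python3 -c "
from workcell import env;print(env.state()['qpos'])"
python3 -m jog '[{"dx":0,"dy":0,"dz":0.01,"wx":0,"wy":0,"wz":0,"grip":-0.2},{"dx":0,"dy":0,"dz":0.02,"wx":0,"wy":0,"wz":0,"grip":-0.2},{"dx":0,"dy":0,"dz":0.035,"wx":0,"wy":0,"wz":0,"grip":-0.2},{"dx":0,"dy":0,"dz":0.04,"wx":0,"wy":0,"wz":0,"grip":-0.2},{"dx":0,"dy":0,"dz":0.04,"wx":0,"wy":0,"wz":0.12,"grip":-0.2},{"dx":0,"dy":0,"dz":0.04,"wx":0,"wy":0,"wz":0.14,"grip":-0.2},{"dx":0,"dy":0,"dz":0.04,"wx":0,"wy":0,"wz":0.14,"grip":-0.2},{"dx":0,"dy":0,"dz":0.03,"wx":0,"wy":0,"wz":0.14,"grip":-0.2},{"dx":0,"dy":0,"dz":0.015,"wx":0,"wy":0,"wz":0.14,"grip":-0.2},{"dx":0,"dy":0,"dz":0,"wx":0,"wy":0,"wz":0.14,"grip":-0.2}]' 10
python3 -m jog '[{"dx":0,"dy":0,"dz":0,"wx":0,"wy":0,"wz":0.14,"grip":-0.2},{"dx":0,"dy":0,"dz":0,"wx":0,"wy":0,"wz":0.14,"grip":-0.2},{"dx":0,"dy":0,"dz":0,"wx":0,"wy":0,"wz":0.14,"grip":-0.2},{"dx":0,"dy":0,"dz":0,"wx":0,"wy":0,"wz":0.14,"grip":-0.2},{"dx":0,"dy":0,"dz":0,"wx":0,"wy":0,"wz":0.14,"grip":-0.2},{"dx":0,"dy":0,"dz":0,"wx":0,"wy":0,"wz":0.05,"grip":-0.2},{"dx":0,"dy":0,"dz":0,"wx":0,"wy":0,"wz":0,"grip":-0.2}]'
python3 - <<'E'
from h import *
import cv2
print(env.state()['qpos'])
a=env.grab_frame("top");b=env.grab_frame("side")
f=lambda im,x,y,w,h,s:cv2.resize(im[y:y+h,x:x+w],None,fx=s,fy=s,interpolation=cv2.INTER_CUBIC)
cv2.imwrite("pics/b1.png",np.hstack([f(a,265,140,80,145,4),f(b,240,75,115,145,4)])[:,:,::-1])
E
```

```text
[ 1.00082891e+01  1.81389886e+01  1.05280944e+02 -4.66940443e-03
  5.66036730e+01  1.15952217e+02]
time_s: 13.9
ee_pos: [509.2, 101.5, 390.4]
ee_rot: [179.9, -0.4, 31.4]
force: [0.7, 0.6, -0.6]
gripper_width: 54.7
time_s: 14.6
ee_pos: [508.3, 101.4, 387.2]
ee_rot: [180.0, -0.0, 74.0]
force: [0.4, 0.4, -0.1]
gripper_width: 54.6
[ 1.00080682e+01  9.73767948e+00  7.68976759e+01 -1.52891087e-03
  9.33126580e+01  2.60049063e+01]
```

View pics/b1.png

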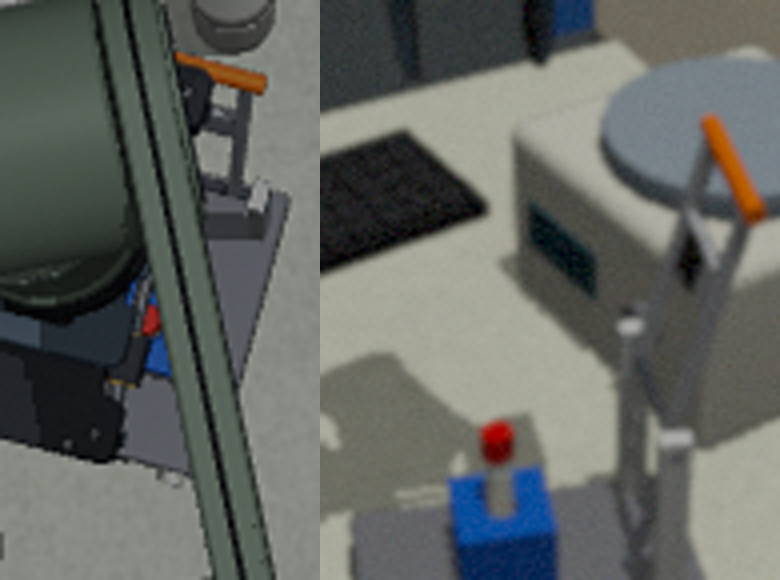

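The tube stands in the well, its cap at crop (498,442) in the side view. The clamp has not moved, its bar still at about (735,165). With the 155 mm radius the bar must be at z≈308. I'll go above it, lower and pinch.

```bash
python3 -m jog '[{"dx":0.017,"dy":-0.005,"dz":0,"wx":0,"wy":0,"wz":0,"grip":-0.2},{"dx":0.032,"dy":-0.01,"dz":0,"wx":0,"wy":0,"wz":0,"grip":-0.2},{"dx":0.032,"dy":-0.01,"dz":0,"wx":0,"wy":0,"wz":0,"grip":-0.2},{"dx":0.032,"dy":-0.01,"dz":0,"wx":0,"wy":0,"wz":0,"grip":-0.2},{"dx":0.0167,"dy":-0.0056,"dz":0,"wx":0,"wy":0,"wz":0,"grip":-0.2},{"dx":0,"dy":0,"dz":-0.02,"wx":0,"wy":0,"wz":0,"grip":-0.2},{"dx":0,"dy":0,"dz":-0.03,"wx":0,"wy":0,"wz":0,"grip":-0.2},{"dx":0,"dy":0,"dz":0,"wx":0,"wy":0,"wz":0,"grip":-0.2},{"dx":0,"dy":0,"dz":0,"wx":0,"wy":0,"wz":0,"grip":-0.2}]'
python3 - <<'E'
from h import *
import cv2
b=env.grab_frame("side")
f=lambda im,x,y,w,h,s:cv2.resize(im[y:y+h,x:x+w],None,fx=s,fy=s,interpolation=cv2.INTER_CUBIC)
cv2.imwrite("pics/b2.png",f(b,280,60,110,80,6)[:,:,::-1])
E
```

```text
time_s: 15.6
ee_pos: [638.2, 60.8, 336.8]
ee_rot: [-180.0, 0.0, 74.0]
force: [-0.0, 0.3, 0.4]
gripper_width: 54.7
```

View pics/b2.png

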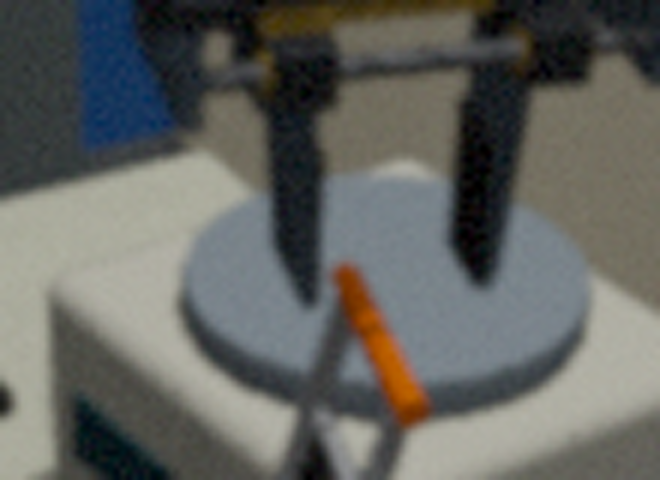

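The finger tips are at (308,300) and (485,285), with the bar between and below them, mid at (382,343).

```bash
python3 - <<'E'
from h import *
for z in(337,308,300):
  u=proj("side",np.array([638.2,60.8,z]));print(z,(u-[280,60]+.5)*6)
E
python3 -m jog '[{"dx":0,"dy":0,"dz":-0.02,"wx":0,"wy":0,"wz":0,"grip":-0.2},{"dx":0,"dy":0,"dz":-0.02,"wx":0,"wy":0,"wz":0,"grip":-0.2},{"dx":0,"dy":0,"dz":-0.008,"wx":0,"wy":0,"wz":0,"grip":-0.2},{"dx":0,"dy":0,"dz":0,"wx":0,"wy":0,"wz":0,"grip":0.2},{"dx":0,"dy":0,"dz":0,"wx":0,"wy":0,"wz":0,"grip":0.4}]'
```

```text
337 [378.28182144 275.42746244]
308 [373.65893088 347.56199031]
300 [372.42085166 366.88069557]
time_s: 16.15
ee_pos: [638.9, 60.9, 290.1]
ee_rot: [179.9, -0.1, 74.0]
force: [-0.2, 0.1, -0.6]
gripper_width: 41.6
```

```bash
python3 -m jog '[{"dx":0,"dy":0,"dz":0,"wx":0,"wy":0,"wz":0,"grip":0.6},{"dx":0,"dy":0,"dz":0,"wx":0,"wy":0,"wz":0,"grip":0.7},{"dx":0,"dy":0,"dz":0,"wx":0,"wy":0,"wz":0,"grip":0.8},{"dx":0,"dy":0,"dz":0,"wx":0,"wy":0,"wz":0,"grip":1},{"dx":0,"dy":0,"dz":0,"wx":0,"wy":0,"wz":0,"grip":1},{"dx":0,"dy":0,"dz":0,"wx":0,"wy":0,"wz":0,"grip":1},{"dx":0,"dy":0,"dz":0,"wx":0,"wy":0,"wz":0,"grip":1}]' 15
```

```text
time_s: 16.85
ee_pos: [638.4, 60.8, 288.8]
ee_rot: [180.0, -0.0, 74.0]
force: [0.1, 0.2, 2.3]
gripper_width: 11.6
```

The bar is pinched (11.6 mm). I'll work out the arc about the hinge.

```bash
python3 - <<'E'
import numpy as np
t=np.concatenate([np.array([1.83,1.78]),np.arange(1.68,0.15,-.1),np.arange(.13,-.05,-.03)])
x=-155*np.cos(t);z=155*np.sin(t)
for i in range(1,len(t)):
    d=x[i]-x[i-1];print(i,round(t[i],2),"dx %.4f dy %.4f dz %.4f"%(d*.9613/1e3,-d*.2756/1e3,(z[i]-z[i-1])/1e3), "cum z %.1f"%(z[i]-z[0]))
E
```

```text
1 1.78 dx -0.0072 dy 0.0021 dz 0.0018 cum z 1.8
2 1.68 dx -0.0147 dy 0.0042 dz 0.0025 cum z 4.3
3 1.58 dx -0.0149 dy 0.0043 dz 0.0009 cum z 5.2
4 1.48 dx -0.0149 dy 0.0043 dz -0.0006 cum z 4.5
5 1.38 dx -0.0147 dy 0.0042 dz -0.0022 cum z 2.4
6 1.28 dx -0.0145 dy 0.0041 dz -0.0037 cum z -1.3
7 1.18 dx -0.0140 dy 0.0040 dz -0.0052 cum z -6.5
8 1.08 dx -0.0135 dy 0.0039 dz -0.0066 cum z -13.1
9 0.98 dx -0.0128 dy 0.0037 dz -0.0080 cum z -21.1
10 0.88 dx -0.0119 dy 0.0034 dz -0.0093 cum z -30.4
11 0.78 dx -0.0110 dy 0.0032 dz -0.0105 cum z -40.8
12 0.68 dx -0.0099 dy 0.0028 dz -0.0115 cum z -52.4
13 0.58 dx -0.0088 dy 0.0025 dz -0.0125 cum z -64.9
14 0.48 dx -0.0075 dy 0.0022 dz -0.0134 cum z -78.2
15 0.38 dx -0.0062 dy 0.0018 dz -0.0141 cum z -92.3
16 0.28 dx -0.0048 dy 0.0014 dz -0.0147 cum z -107.0
17 0.18 dx -0.0034 dy 0.0010 dz -0.0151 cum z -122.1
18 0.13 dx -0.0012 dy 0.0003 dz -0.0077 cum z -129.7
19 0.1 dx -0.0005 dy 0.0001 dz -0.0046 cum z -134.3
20 0.07 dx -0.0004 dy 0.0001 dz -0.0046 cum z -139.0
21 0.04 dx -0.0002 dy 0.0001 dz -0.0046 cum z -143.6
22 0.01 dx -0.0001 dy 0.0000 dz -0.0046 cum z -148.3
23 -0.02 dx 0.0000 dy -0.0000 dz -0.0046 cum z -152.9
```

```bash
python3 -m jog '[{"dx":-0.0072,"dy":0.0021,"dz":0.0018,"wx":0,"wy":0,"wz":0,"grip":1},{"dx":-0.0147,"dy":0.0042,"dz":0.0025,"wx":0,"wy":0,"wz":0,"grip":1},{"dx":-0.0149,"dy":0.0043,"dz":0.0009,"wx":0,"wy":0,"wz":0,"grip":1},{"dx":0,"dy":0,"dz":0,"wx":0,"wy":0,"wz":0,"grip":1}]'
python3 -m jog '[{"dx":-0.0149,"dy":0.0043,"dz":-0.0006,"wx":0,"wy":0,"wz":0,"grip":1},{"dx":-0.0147,"dy":0.0042,"dz":-0.0022,"wx":0,"wy":0,"wz":0,"grip":1},{"dx":-0.0145,"dy":0.0041,"dz":-0.0037,"wx":0,"wy":0,"wz":0,"grip":1},{"dx":0,"dy":0,"dz":0,"wx":0,"wy":0,"wz":0,"grip":1}]'
```

```text
time_s: 17.25
ee_pos: [599.7, 72.5, 294.2]
ee_rot: [-180.0, -0.1, 74.1]
force: [0.9, 1.8, 1.2]
gripper_width: 11.9
time_s: 17.65
ee_pos: [556.1, 85.4, 287.1]
ee_rot: [-179.9, -0.1, 74.1]
force: [-0.1, 4.1, 0.2]
gripper_width: 11.6
```

```bash
python3 -m jog '[{"dx":-0.0137,"dy":0.005,"dz":-0.0052,"wx":0,"wy":0,"wz":0,"grip":1},{"dx":-0.0135,"dy":0.0039,"dz":-0.0066,"wx":0,"wy":0,"wz":0,"grip":1},{"dx":-0.0128,"dy":0.0037,"dz":-0.008,"wx":0,"wy":0,"wz":0,"grip":1},{"dx":-0.0119,"dy":0.0034,"dz":-0.0093,"wx":0,"wy":0,"wz":0,"grip":1},{"dx":0,"dy":0,"dz":0,"wx":0,"wy":0,"wz":0,"grip":1}]'
python3 -m jog '[{"dx":-0.011,"dy":0.0032,"dz":-0.0105,"wx":0,"wy":0,"wz":0,"grip":1},{"dx":-0.0099,"dy":0.0028,"dz":-0.0115,"wx":0,"wy":0,"wz":0,"grip":1},{"dx":-0.0088,"dy":0.0025,"dz":-0.0125,"wx":0,"wy":0,"wz":0,"grip":1},{"dx":0,"dy":0,"dz":0,"wx":0,"wy":0,"wz":0,"grip":1}]'
```

```text
time_s: 18.15
ee_pos: [504.7, 100.8, 257.0]
ee_rot: [-179.9, -0.0, 74.0]
force: [0.7, 4.6, -0.3]
gripper_width: 11.6
time_s: 18.55
ee_pos: [475.9, 109.2, 222.5]
ee_rot: [-179.9, -0.1, 74.0]
force: [1.3, 4.7, -1.9]
gripper_width: 11.4
```

```bash
python3 -m jog '[{"dx":-0.0072,"dy":0.0037,"dz":-0.0134,"wx":0,"wy":0,"wz":0,"grip":1},{"dx":-0.0062,"dy":0.0018,"dz":-0.0141,"wx":0,"wy":0,"wz":0,"grip":1},{"dx":-0.0048,"dy":0.0014,"dz":-0.0147,"wx":0,"wy":0,"wz":0,"grip":1},{"dx":0,"dy":0,"dz":0,"wx":0,"wy":0,"wz":0,"grip":1}]'
python3 -m jog '[{"dx":-0.0034,"dy":0.001,"dz":-0.0151,"wx":0,"wy":0,"wz":0,"grip":1},{"dx":-0.0012,"dy":0.0003,"dz":-0.0077,"wx":0,"wy":0,"wz":0,"grip":1},{"dx":0,"dy":0,"dz":0,"wx":0,"wy":0,"wz":0,"grip":1}]'
```

```text
time_s: 18.95
ee_pos: [457.7, 114.8, 180.1]
ee_rot: [-179.9, 0.1, 74.0]
force: [1.1, 0.2, -1.5]
gripper_width: 11.5
time_s: 19.25
ee_pos: [453.4, 116.2, 158.2]
ee_rot: [-180.0, 0.1, 74.0]
force: [0.8, 0.3, -1.5]
gripper_width: 11.9
```

```bash
python3 -m jog '[{"dx":-0.0005,"dy":0.0001,"dz":-0.004,"wx":0,"wy":0,"wz":0,"grip":1},{"dx":-0.0004,"dy":0.0001,"dz":-0.004,"wx":0,"wy":0,"wz":0,"grip":1},{"dx":0,"dy":0,"dz":0,"wx":0,"wy":0,"wz":0,"grip":1}]'
python3 -m jog '[{"dx":-0.0002,"dy":0,"dz":-0.003,"wx":0,"wy":0,"wz":0,"grip":1},{"dx":0,"dy":0,"dz":0,"wx":0,"wy":0,"wz":0,"grip":1}]'
python3 -m jog '[{"dx":-0.0001,"dy":0,"dz":-0.002,"wx":0,"wy":0,"wz":0,"grip":1},{"dx":0,"dy":0,"dz":0,"wx":0,"wy":0,"wz":0,"grip":1}]'
```

```text
time_s: 19.55
ee_pos: [452.6, 116.5, 150.5]
ee_rot: [179.9, 0.0, 74.0]
force: [2.6, -2.2, -1.0]
gripper_width: 11.1
time_s: 19.75
ee_pos: [452.3, 116.6, 147.5]
ee_rot: [179.9, 0.0, 74.0]
force: [3.0, -3.6, -1.4]
gripper_width: 12.0
time_s: 19.95
ee_pos: [452.2, 116.6, 145.6]
ee_rot: [179.9, 0.0, 74.0]
force: [2.6, -5.0, -1.2]
gripper_width: 11.6
```

```bash
python3 -m jog '[{"dx":0.0005,"dy":-0.0012,"dz":-0.001,"wx":0,"wy":0,"wz":0,"grip":1},{"dx":0,"dy":0,"dz":-0.001,"wx":0,"wy":0,"wz":0,"grip":1},{"dx":0,"dy":0,"dz":0,"wx":0,"wy":0,"wz":0,"grip":1}]'
python3 -m jog '[{"dx":0,"dy":0,"dz":-0.0015,"wx":0,"wy":0,"wz":0,"grip":1},{"dx":0,"dy":0,"dz":0,"wx":0,"wy":0,"wz":0,"grip":1}]'
python3 -m jog '[{"dx":0,"dy":0,"dz":-0.0015,"wx":0,"wy":0,"wz":0,"grip":1},{"dx":0,"dy":0,"dz":0,"wx":0,"wy":0,"wz":0,"grip":1}]'
```

```text
time_s: 20.25
ee_pos: [452.1, 116.6, 143.5]
ee_rot: [-180.0, -0.1, 74.0]
force: [1.6, 2.9, -0.8]
gripper_width: 11.7
time_s: 20.45
ee_pos: [452.0, 116.5, 141.9]
ee_rot: [-180.0, -0.1, 74.0]
force: [0.6, 4.8, -0.3]
gripper_width: 11.4
time_s: 20.65
ee_pos: [452.0, 116.5, 140.4]
ee_rot: [-180.0, -0.1, 74.0]
force: [0.7, 6.2, -0.4]
gripper_width: 12.0
```

```bash
python3 -m jog '[{"dx":0,"dy":0.0007,"dz":-0.0015,"wx":0,"wy":0,"wz":0,"grip":1},{"dx":0,"dy":0,"dz":0,"wx":0,"wy":0,"wz":0,"grip":1}]'
python3 -m jog '[{"dx":0,"dy":0,"dz":-0.0015,"wx":0,"wy":0,"wz":0,"grip":1},{"dx":0,"dy":0,"dz":0,"wx":0,"wy":0,"wz":0,"grip":1}]'
```

```text
time_s: 20.85
ee_pos: [452.0, 116.5, 138.9]
ee_rot: [-180.0, 0.0, 74.0]
force: [0.9, 4.0, -0.6]
gripper_width: 11.5
time_s: 21.05
ee_pos: [452.0, 116.5, 137.3]
ee_rot: [-180.0, -0.0, 74.0]
force: [-0.1, 4.3, -0.3]
gripper_width: 12.1
```

```bash
python3 -m jog '[{"dx":0,"dy":0,"dz":-0.001,"wx":0,"wy":0,"wz":0,"grip":1},{"dx":0,"dy":0,"dz":0,"wx":0,"wy":0,"wz":0,"grip":1}]'
python3 -m jog '[{"dx":0,"dy":0,"dz":-0.001,"wx":0,"wy":0,"wz":0,"grip":1},{"dx":0,"dy":0,"dz":0,"wx":0,"wy":0,"wz":0,"grip":1}]'
```

```text
time_s: 21.25
ee_pos: [452.0, 116.5, 136.4]
ee_rot: [-180.0, 0.0, 74.0]
force: [-0.9, 4.4, -1.3]
gripper_width: 11.6
time_s: 21.45
ee_pos: [452.0, 116.5, 135.4]
ee_rot: [-180.0, -0.0, 74.0]
force: [0.3, 5.1, -1.0]
gripper_width: 11.6
```

```bash
python3 -m jog '[{"dx":0,"dy":0,"dz":-0.001,"wx":0,"wy":0,"wz":0,"grip":1},{"dx":0,"dy":0,"dz":0,"wx":0,"wy":0,"wz":0,"grip":1}]'
python3 -m jog '[{"dx":0,"dy":0,"dz":-0.001,"wx":0,"wy":0,"wz":0,"grip":1},{"dx":0,"dy":0,"dz":0,"wx":0,"wy":0,"wz":0,"grip":1}]'
```

```text
time_s: 21.65
ee_pos: [452.0, 116.4, 134.4]
ee_rot: [-180.0, 0.0, 74.0]
force: [-0.2, 5.0, -0.9]
gripper_width: 12.0
time_s: 21.85
ee_pos: [452.0, 116.4, 133.4]
ee_rot: [-180.0, 0.0, 74.0]
force: [-0.6, 4.4, -1.7]
gripper_width: 11.6
```

```bash
python3 -m jog '[{"dx":0,"dy":0,"dz":-0.0007,"wx":0,"wy":0,"wz":0,"grip":1},{"dx":0,"dy":0,"dz":0,"wx":0,"wy":0,"wz":0,"grip":1}]'
python3 -m jog '[{"dx":0,"dy":0,"dz":-0.0007,"wx":0,"wy":0,"wz":0,"grip":1},{"dx":0,"dy":0,"dz":0,"wx":0,"wy":0,"wz":0,"grip":1}]'
```

```text
time_s: 22.05
ee_pos: [452.1, 116.4, 132.8]
ee_rot: [-180.0, 0.0, 74.0]
force: [-1.5, 4.0, -0.5]
gripper_width: 11.8
time_s: 22.25
ee_pos: [452.1, 116.4, 132.1]
ee_rot: [-180.0, 0.0, 74.0]
force: [-1.6, 4.9, -1.2]
gripper_width: 11.5
```

```bash
python3 -m jog '[{"dx":0,"dy":0,"dz":-0.0007,"wx":0,"wy":0,"wz":0,"grip":1},{"dx":0,"dy":0,"dz":0,"wx":0,"wy":0,"wz":0,"grip":1}]'
python3 -m jog '[{"dx":0,"dy":0,"dz":-0.0007,"wx":0,"wy":0,"wz":0,"grip":1},{"dx":0,"dy":0,"dz":0,"wx":0,"wy":0,"wz":0,"grip":1}]'
python3 - <<'E'
from h import *
import cv2
b=env.grab_frame("side")
f=lambda im,x,y,w,h,s:cv2.resize(im[y:y+h,x:x+w],None,fx=s,fy=s,interpolation=cv2.INTER_CUBIC)
cv2.imwrite("pics/c1.png",f(b,230,130,110,90,7)[:,:,::-1])
E
```

```text
time_s: 22.45
ee_pos: [452.1, 116.4, 131.6]
ee_rot: [-180.0, 0.0, 74.0]
force: [-1.1, 5.5, 0.8]
gripper_width: 11.7
time_s: 22.65
ee_pos: [452.1, 116.4, 131.1]
ee_rot: [180.0, -0.0, 74.0]
force: [-1.9, 4.7, 1.6]
gripper_width: 11.8
```

View pics/c1.png

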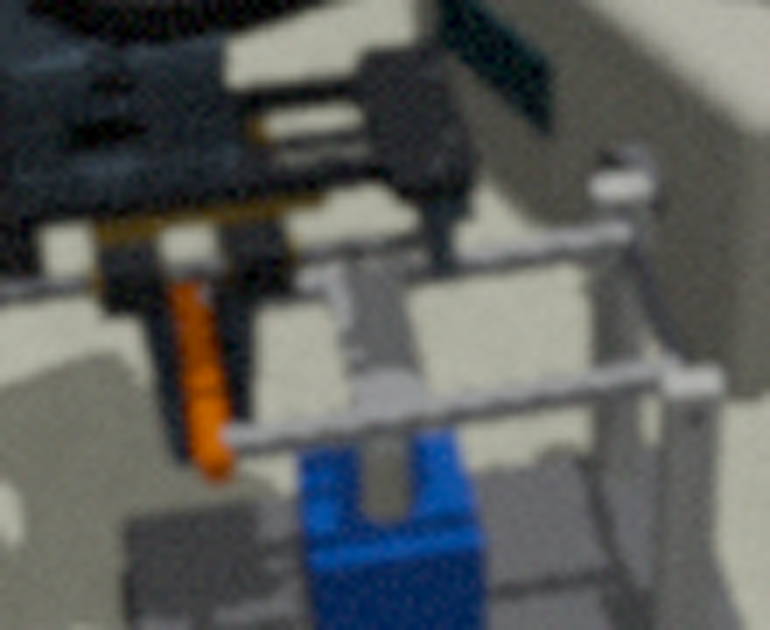

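The side view shows the clamp level and lying over the tube, with the cross plate over the cap at about (390,400) and the bar between the fingers. The force turned from -1.2 N to +1.6 N, so it bears on the cap. I'll open only a little and lift straight off.

```bash
python3 -m jog '[{"dx":0,"dy":0,"dz":0,"wx":0,"wy":0,"wz":0,"grip":0.7},{"dx":0,"dy":0,"dz":0,"wx":0,"wy":0,"wz":0,"grip":0.45},{"dx":0,"dy":0,"dz":0,"wx":0,"wy":0,"wz":0,"grip":0.35},{"dx":0,"dy":0,"dz":0,"wx":0,"wy":0,"wz":0,"grip":0.35},{"dx":0,"dy":0,"dz":0,"wx":0,"wy":0,"wz":0,"grip":0.35}]'
python3 -m jog '[{"dx":0,"dy":0,"dz":0.004,"wx":0,"wy":0,"wz":0,"grip":0.35},{"dx":0,"dy":0,"dz":0.01,"wx":0,"wy":0,"wz":0,"grip":0.35},{"dx":0,"dy":0,"dz":0.02,"wx":0,"wy":0,"wz":0,"grip":0.35},{"dx":0,"dy":0,"dz":0.03,"wx":0,"wy":0,"wz":0,"grip":0.35},{"dx":0,"dy":0,"dz":0.04,"wx":0,"wy":0,"wz":0,"grip":0.35},{"dx":-0.02,"dy":0,"dz":0.04,"wx":0,"wy":0,"wz":0,"grip":0.35},{"dx":-0.03,"dy":-0.03,"dz":0,"wx":0,"wy":0,"wz":0,"grip":0.35},{"dx":-0.03,"dy":-0.03,"dz":0,"wx":0,"wy":0,"wz":0,"grip":0.35},{"dx":0,"dy":0,"dz":0,"wx":0,"wy":0,"wz":0,"grip":0.35},{"dx":0,"dy":0,"dz":0,"wx":0,"wy":0,"wz":0,"grip":0.35}]'
python3 - <<'E'
from h import *
import cv2
b=env.grab_frame("side")
f=lambda im,x,y,w,h,s:cv2.resize(im[y:y+h,x:x+w],None,fx=s,fy=s,interpolation=cv2.INTER_CUBIC)
cv2.imwrite("pics/c2.png",f(b,230,130,110,90,7)[:,:,::-1])
E
```

```text
time_s: 23.2
ee_pos: [452.2, 116.1, 130.7]
ee_rot: [180.0, 0.0, 74.0]
force: [-0.0, 0.3, 0.5]
gripper_width: 29.3
time_s: 24.2
ee_pos: [372.2, 56.2, 275.9]
ee_rot: [179.9, -0.1, 73.9]
force: [0.1, -0.1, 0.6]
gripper_width: 29.9
```

View pics/c2.png

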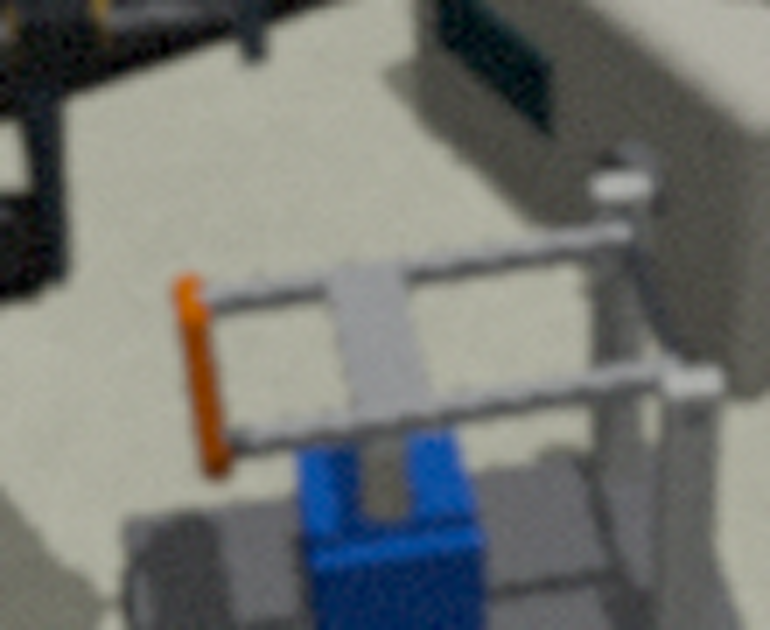

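The clamp rests level on the cap, its bar at about (205,375) where I left it, the tube is upright and the gripper is clear. I'm handing in.

```bash
python3 -c "
from workcell import env;print(env.job_done(),env.state()['time_s'])"
```

```text
the job is handed in; nothing more can be done
the job is handed in; nothing more can be done
```

The red tube is in the mixer well, the clamp is resting on its cap, and I handed the job in at about 24 s of robot time. No verdict was reported.

- **Seating:** I took the tube from the rack's middle place and pushed it through the sleeve, which gave a steady reading of about 5 N. The pad came at an estimated foot height of 34 mm, assuming no slip in the grip.
- **Press:** The wrist read about 18 N for 0.6 s, with a highest reading of 19.8 N, under the 25 N limit. About 12.5 N of that is on the pad; I worked this out by subtracting the sleeve's share, since pad force could not be read directly. I then eased off to about 2 N before letting go.
- **Clamp:** I pinched the orange bar and led it over and down at about 1 rad/s. Near the cap I went in small steps until the vertical force changed from -1.2 N to +1.6 N. It should rest about 0.05 rad past level, judged from the tool height.

The last picture shows the clamp down over the upright tube, with the gripper well clear. After backing away the force readings were near zero.

Three things did not go exactly to plan:
- My first two moves were refused because the rows need every key; nothing moved.
- The well was about 2 mm further in y than the cameras gave, and I corrected that by feel.
- There was a side force of up to about 6 N while I guided the clamp.

I did not re-check the grey tubes or the bystanders at the end. The paths were chosen to pass clear of them, and no unexpected force showed.

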